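# Open a tight jar in the jar clamp and hold its lid above it

## Robot

A 6-joint arm with a two-finger parallel gripper is mounted at the origin on a cart in front of the work surface, level with it; the furniture and walls round the work are solid. World frame = base frame: x ahead of the robot, y to its left, z up, the work surface at z = 0. Lengths are in mm, angles in rad, forces in N, time in s.
With the tool pointing down it reaches from about 325 to 925 mm from the base axis. Payload 3.1 kg.
Tool frame: the origin (TCP) lies at the very end of the fingers, on their centre line; the grasp point (between the pads) lies ctrl.hold_point_z behind it (ctrl.hold_point_z is the distance from the TCP to the grasp point, in mm); z points along the fingers, y is the line along which they close (so a half turn about z gives the same grasp; the last joint's range is limited). The gripper opens to 85 mm and grips with 20 to 120 N. Pads are 22 mm wide; open, the fingers measure 114 mm over their backs; the gripper's body (76 mm by 85 mm) begins 54 mm behind the grasp point. The pads swing forward as they close: fully open they stand 13 mm farther back than shut.
Start: joints at [-1.421, 0.217, 1.613, -0, 1.311, -0.112], TCP at [161.783, -603.71, 231.3] pointing down, gripper open.
Joint ranges: [-2.75, 2.75], [-0.78, 2.1], [0.31, 2.55], [-1.13, 4.27], [0.13, 2.63], [-2.58, 2.58]. Speed limits (rad/s): [2.79, 2.79, 3.14, 3.14, 3.14, 3.14].

## Interface

Orientations are given as a unit quaternion [w, x, y, z].
In Python, from cell import monitor, optics, ctrl gives the robot as it stands.
- The arm moves only by the shell command python3 -m pendant 'ROWS' [FORCE]. ROWS is JSON, a list of rows, each a list of 3 entries, a list of its own where there are three numbers: the shift along the world's x, y, z in cm, then the turn, a rotation vector about the world's x, y, z in degrees, then the finger opening in cm, from 0 to 8.54. A call has 1 to 8 rows; each row shifts and turns the commanded pose from where the row before left it; what a row does not reach is not made up. A row lasts 1/10 s, in which the tool goes at most 50 mm and 8.59 degrees, less where a joint would pass 70% of its speed; a pose out of reach is approached as far as the arm can. A call is refused whole if a number of a shift passes 5 or a number of a turn 8.59, either way. A call with a gripper value outside its range is refused whole. The fingers move at their own pace and stop on an object; FORCE is the grip in N (left out, the last holds). Time passes only in rows, so rows that do not move let the fingers close. It gives the time, the measured TCP pose, the force, the opening and the grip force at its end, in the units of the state.
- monitor.read_state(): the state, without advancing time (a new reading comes with each control period).
- optics.capture(name): name is "scene" or "top"; returns a dict with "frame" (480x640x3 uint8, blue, green, red), "depth" (480x640 float32, mm along the optical axis (not along the pixel's ray), 0 where there is no reading), "fov_y" (degrees; the focal length in pixels is half the picture's height over the tangent of half this angle, whatever the lens; pixels are square), "cx", "cy" (the principal point, pixels), "position" and "rotation" of the camera in the world. Camera axes: x right, y up, looking along -z (the intrinsics and any distortion apply to the point x, -y, -z); pixel columns grow to the right and rows downward; lengths in mm; the calibration is good to about 2 mm. A picture is of the moment at which its call begins.
- ctrl.sign_off(): hands the job in; it is judged then, once.
The state is a dict: "clock": time; "q": joint angles; "joint_vel": joint speeds; "effort": joint torques, N m; "tcp_pos": TCP position; "orientation": TCP orientation; "force": force on the tool from outside, world axes, zero at the start; "torque": the same for the moment, N m; "finger_gap": opening from 0.0 (shut) to 1.0 (fully open); "grip_force": force on a finger pad.
Only numpy, scipy, OpenCV 4.12 (cv2) and the standard library are available. Lean on these libraries where they do the work, as an engineer would, in place of code of your own. Each camera call takes 0.05 s, during which the arm holds its last target. There are 200 camera calls.

## Task

Open the square glass jar with the tight black lid: stand it upright on the floor of the white jar clamp with its flat sides facing the two jaws, and push the orange handle to close the sliding jaw until the jar is held snugly against the fixed jaw. Then unscrew the lid anticlockwise, turning it only until the thread lets go (about a fifth of a turn, not on into the next thread), lift it off and finish still holding it, level and centred a finger's breadth or so (no more than 4 cm) above the mouth, the jar still upright and clamped. Leave everything else on the worktop where it stands.

Things in the scene. Friction and masses are not known exactly. Their poses are not given: they have to be found in the camera images.
- clamp: white jar clamp fixed to the worktop. Origin on the worktop; +x = the way its sliding jaw closes. Plate from x -120 to +90 mm, 104 mm wide, its floor 10 mm above the worktop. Two upright white jaws with black rubber faces, 74 mm wide, tops 55 mm above the worktop: fixed jaw's face at x +60 mm, sliding jaw's face at x -28 mm when open (88 mm apart)
- clamp_seat (a point): point on the clamp's floor (x +28 mm of the clamp, 10 mm above the worktop) where the middle of the jar's foot is once the jar is held against the fixed jaw; axes as the clamp's. Midway between the open jaws is 12 mm short of it (towards -x)
- jaw (a joint): travel of the sliding jaw (m): 0 = open, as it starts; grows as it closes; meets the 64 mm jar, pushed against the fixed jaw, at 0.024; end stop 0.040. About 12 N moves it; it stays where it is left. Pushed by its orange handle
- jaw_handle (a point): middle of the sliding jaw's upright orange handle plate, 62 mm above the worktop; axes as the clamp's; moves with the jaw. Plate 12 mm thick along x, 48 mm wide along y, 12 to 74 mm above the worktop, 71 mm behind the jaw's face. Between plate and jaw 47 mm are free above two steel rods that reach 31 mm above the worktop
- jar: square clear glass jar of cinnamon sticks with a black lid, 0.29 to 0.45 kg, upright. Body 64 x 64 mm, flat sides square to its x and y, 66 mm tall; above, a round shoulder narrows to the neck (44 mm across, from 76 mm to the rim at 94 mm). Origin: middle of its foot; z up
- jar_mouth (a point): middle of the jar's mouth, at its rim, 94 mm above its foot
- lid: black ribbed screw lid, 60 mm across, 20 mm tall, 80 g; tight, its lower edge is 78 mm above the jar's foot. Origin: middle of the lower edge; z up. Lug thread: 0.35 to 0.55 N m to start (less if pressed down); anticlockwise from above it eases, may rise 3.5 mm, and is free after 40 to 60 degrees, to lift off until 95; beyond 115 it catches the next thread. Until free, pulling up lifts the jar too
- lid_lug (a point): point on the lid's lower edge at one inner lug, 25 mm from the axis; turns with the lid
- jar_thread (a point): point on the jar at the foot of the neck, 25 mm from the axis, below lid_lug (within 6 degrees) while the lid is tight: the angle from it to lid_lug about the axis is how far the lid has been turned
- hot_sauce: bystander: small sauce bottle with yellow cap, 48 mm across, 184 mm tall; origin at the middle of its underside
- rose_bottle: bystander: small pink wine bottle with foil cap, 62 mm across, 216 mm tall; origin at the middle of its underside
- pepper_jar: bystander: round spice jar with dark lid, 44 mm across, 105 mm tall; origin at the middle of its underside
- paprika_jar: bystander: round spice jar with green lid, 46 mm across, 106 mm tall; origin at the middle of its underside

How it is judged:
By the outcome, as a careful person would: the job done as asked, in the order asked, and still so for the second after the job is handed in, while the arm keeps its last pose, push and grip.
It also fails if it takes over 69 s, if anything falls off the work surface, if the arm or the gripper's body presses on something with over 40 N, if the wrist force passes 120 N, or if a joint passes its speed limit or range.

## Working session

There is one attempt and no reset: what is moved stays moved. The work goes in short steps, Python scripts to look and compute and a shell command to move; the robot and the scene stay as the last step left them, time stands still between calls to the robot, and variables do not carry over. Pictures are saved under pics/ and viewed, at most 10 in all, crops included, and the job is handed in when it is done.

```bash
mkdir -p pics; ls; cat > h.py <<'E'
from cell import monitor, optics, ctrl
import numpy as np, cv2
from scipy.spatial.transform import Rotation as R
def rot(c):
    r=np.array(c["rotation"],float)
    return r if r.shape==(3,3) else R.from_quat(r,scalar_first=True).as_matrix()
def cap(n,save=None):
    c=optics.capture(n)
    if save: cv2.imwrite("pics/"+save,c["frame"]); np.savez("/tmp/"+save+".npz",**{k:v for k,v in c.items()})
    return c
def cloud(c):
    f=240/np.tan(np.radians(float(c["fov_y"]))/2); d=np.array(c["depth"],float)
    v,u=np.mgrid[:480,:640]
    P=np.stack([(u-c["cx"])/f*d,-(v-c["cy"])/f*d,-d],-1)
    W=P@rot(c).T+np.array(c["position"]); W[d<=0]=np.nan
    return W
def ray(c,u,v):
    f=240/np.tan(np.radians(float(c["fov_y"]))/2)
    r=rot(c)@np.array([(u-c["cx"])/f,-(v-c["cy"])/f,-1]); return np.array(c["position"],float),r/np.linalg.norm(r)
def atz(c,u,v,z):
    p,r=ray(c,u,v); return p+r*(z-p[2])/r[2]
def load(s): return dict(np.load("/tmp/"+s+".npz",allow_pickle=True))
E
python3 - <<'E'
from h import *
s=monitor.read_state(); print({k:np.round(v,3).tolist() if not isinstance(v,dict) else v for k,v in s.items()}); print(ctrl.hold_point_z)
for n in("scene","top"):
    c=cap(n,n+"1.png"); print({k:v for k,v in c.items() if k not in("frame","depth")})
a=cv2.imread("pics/scene1.png");b=cv2.imread("pics/top1.png")
E
```

```text
pics
{'clock': 0.0, 'q': [-1.421, 0.218, 1.615, -0.0, 1.311, -0.112], 'joint_vel': [-0.001, 0.0, 0.001, 0.0, -0.0, -0.001], 'effort': [-0.002, -39.685, -30.385, -0.0, 0.01, -0.0], 'tcp_pos': [161.657, -602.894, 229.983], 'orientation': [-0.001, 0.991, 0.131, -0.0], 'force': [-0.413, -0.168, 0.179], 'torque': [0.02, -0.037, -0.052], 'grip_force': 0.0, 'finger_gap': 0.999}
18.700000000000003
{'fov_y': 50.54484935846842, 'cx': 306.32972786106797, 'cy': 253.16117731023473, 'position': array([ 92.34358671, 583.13372983, 744.09872446]), 'rotation': array([-0.34259969, -0.1497655 ,  0.39225133,  0.84043718])}
{'fov_y': 53.6228017653226, 'cx': 316.01733758417873, 'cy': 236.02094556667979, 'position': array([ 359.24882803,   27.77776984, 1114.6488539 ]), 'rotation': array([-0.66764947, -0.08400762,  0.08891212,  0.73435791])}
```

View pics/scene1.png

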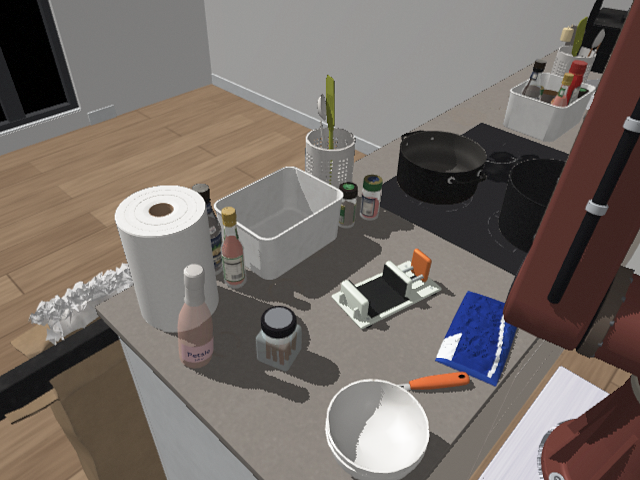

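View pics/top1.png

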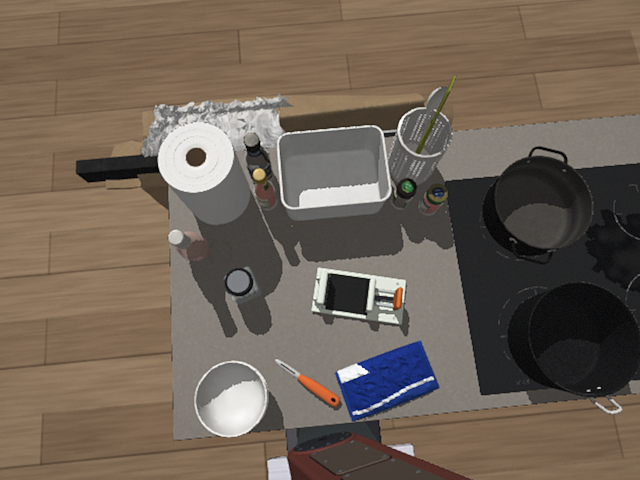

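The scene view shows the jar with its lid at (279,322) and the clamp around (388,290), with its orange handle at (422,265). In the top view the lid is at (240,282), the clamp plate runs from (315,295) to (405,300), and the handle is at (398,298).

```bash
cat > m.py <<'E'
from h import *
for n in("scene1.png","top1.png"):
    c=load(n); W=cloud(c)
    print(n)
    def pts(m,name):
        P=W[m]; P=P[~np.isnan(P).any(1)]; 
        if len(P)<5: return print(name,len(P))
        print(name,len(P),np.round(np.median(P,0),1),'min',np.round(np.percentile(P,2,0),1),'max',np.round(np.percentile(P,98,0),1)); return P
    u0,v0,u1,v1=(235,290,320,380) if n[0]=='s' else (215,255,275,310)
    M=np.zeros((480,640),bool); M[v0:v1,u0:u1]=1
    for lo,hi in((92,106),(60,70)):
        pts(M&(W[...,2]>lo)&(W[...,2]<hi),f"jar z{lo}-{hi}")
    P=pts(M&(W[...,2]>94)&(W[...,2]<104),"lidtop")
    if P is not None: print(' circle',cv2.minEnclosingCircle(P[:,:2].astype(np.float32)))
    u0,v0,u1,v1=(325,240,450,335) if n[0]=='s' else (305,260,415,332)
    M[:]=0; M[v0:v1,u0:u1]=1
    hsv=cv2.cvtColor(c["frame"],cv2.COLOR_BGR2HSV)
    o=(hsv[...,0]<20)&(hsv[...,1]>150)&(hsv[...,2]>80)
    P=pts(M&o,"handle")
    P=pts(M&o&(W[...,2]>71),"handletop"); print(cv2.minAreaRect(P[:,:2].astype(np.float32)))
    P=pts(M&~o&(W[...,2]>49)&(W[...,2]<60),"jawtops"); print(cv2.minAreaRect(P[:,:2].astype(np.float32)))
    P=pts(M&(W[...,2]>7)&(W[...,2]<13),"plate"); print(cv2.minAreaRect(P[:,:2].astype(np.float32)))
    P=pts(M&(W[...,2]>-8)&(W[...,2]<5),"table")
def cr(n,u0,v0,w,h,k):return cv2.resize(cv2.imread("pics/"+n)[v0:v0+h,u0:u0+w],None,fx=k,fy=k,interpolation=cv2.INTER_CUBIC)
# 4 tiles 400x300
t=[cr("scene1.png",230,295,100,75,4),cr("scene1.png",325,240,133,100,3)[:300,:399],cr("top1.png",210,250,80,60,5),cr("top1.png",305,250,114,86,3.5)[:300,:399]]
o=np.zeros((600,800,3),np.uint8)
for i,x in enumerate(t): o[300*(i//2):300*(i//2)+x.shape[0],400*(i%2):400*(i%2)+x.shape[1]]=x[:300,:400]
cv2.imwrite("pics/crop1.png",o)
E
python3 m.py
```

```text
scene1.png
jar z92-106 792 [524.  187.6  98.8] min [498.3 159.1  93.5] max [552.5 213.3 101.2]
jar z60-70 351 [507.7 205.1  64.3] min [491.4 151.5  60.2] max [547.5 220.9  69.5]
lidtop 769 [524.7 187.   98.8] min [498.4 159.1  95.1] max [552.5 213.2 101.2]
 circle ((526.37255859375, 184.97900390625), 30.906848907470703)
handle 403 [ 459.8 -155.    52. ] min [ 439.3 -164.5   18.4] max [ 483.2 -149.7   73.5]
handletop 46 [ 460.7 -158.8   72.4] min [ 440.8 -166.7   71.1] max [ 481.7 -152.9   74.6]
((461.81878662109375, -158.56504821777344), (10.318429946899414, 44.662681579589844), 73.37548828125)
jawtops 533 [488.3  -6.   53.1] min [ 442.6 -110.4   49.2] max [533.   18.3  56.4]
((482.74822998046875, -75.40239715576172), (185.73052978515625, 76.08943176269531), 77.12580108642578)
plate 2080 [467.2 -67.9   9.2] min [ 415.6 -170.8    7.1] max [545.5  26.2  12.1]
((507.1744384765625, -92.93539428710938), (247.60768127441406, 266.0702209472656), 39.642333984375)
table 7624 [ 508.5 -103.9   -1.1] min [ 355.6 -291.4   -4. ] max [658.1  62.6   2.1]
top1.png
jar z92-106 613 [527.  183.6 100.6] 
[... 306 characters left out ...]
1. ] min [ 441.9 -166.2   11.4] max [ 484.5 -151.4   76.9]
handletop 74 [ 462.4 -159.6   74.3] min [ 443.5 -166.    71.1] max [ 483.4 -152.4   77.5]
((463.0109558105469, -159.88150024414062), (9.085453033447266, 44.18808364868164), 75.23161315917969)
jawtops 544 [489.8  -8.7  55.1] min [ 445.  -112.8   50.3] max [535.5  16.7  59.2]
((484.1780700683594, -75.50802612304688), (182.5628662109375, 73.43607330322266), 76.39458465576172)
plate 2451 [479.4 -73.6  10.6] min [ 420.1 -181.4    7.5] max [545.7  22.3  12.9]
((496.3678283691406, -79.90763854980469), (253.28501892089844, 130.0443572998047), 76.25204467773438)
table 3772 [491.1 -82.7   0.7] min [ 399.  -210.3   -3.4] max [572.9  45.9   4.4]
```

View pics/crop1.png

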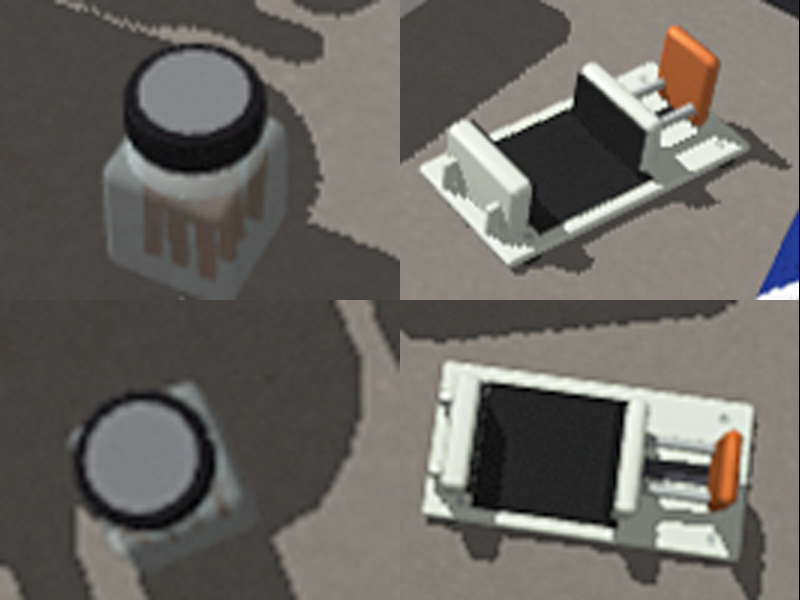

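The crop shows the lid round at tile (138,460), the jar yawed relative to the clamp, and the clamp open, with the handle on its -y side and the fixed jaw on its +y side. Next I'll refine the clamp axis, the jar's yaw and the clearances.

```bash
cat > m2.py <<'E'
from h import *
from scipy.optimize import minimize
a=np.radians(76.5)
best={}
for n in("scene1.png","top1.png"):
    c=load(n); W=cloud(c); hsv=cv2.cvtColor(c["frame"],cv2.COLOR_BGR2HSV)
    o=(hsv[...,0]<20)&(hsv[...,1]>150)
    ok=~np.isnan(W).any(-1)
    box=ok&(W[...,0]>400)&(W[...,0]<570)&(W[...,1]>-210)&(W[...,1]<60)
    dz=0
    T=W[box&~o&(W[...,2]>50)&(W[...,2]<60)]
    # separate jaws by clamp axis; minAreaRect each
    d=np.array([np.cos(a),np.sin(a)]); s=(T[:,:2]-[485.5,-62.9])@d
    print(n,'s hist',np.histogram(s,np.arange(-110,100,10)))
    for nm,m in(('fixed',s>45),('slide',(s<-15)&(s>-60))):
        r=cv2.minAreaRect(T[m][:,:2].astype(np.float32)); print(nm,m.sum(),np.round(np.array(r[0]),1),np.round(r[1],1),round(r[2],2))
    # jar side faces
    J=ok&(np.hypot(W[...,0]-527,W[...,1]-184.5)<52)&(W[...,2]>12)&(W[...,2]<62)
    P=W[J]; print('jar side pts',len(P))
    if len(P)>50:
        f=lambda p:np.mean(np.minimum(np.min(np.abs(np.abs((P[:,:2]-p[:2])@np.array([[np.cos(p[2]),-np.sin(p[2])],[np.sin(p[2]),np.cos(p[2])]]))-32),axis=1),6))
        rs=[minimize(f,[527,184.5,np.radians(t)],method='Nelder-Mead',options=dict(xatol=.01,fatol=1e-4,maxiter=2000)) for t in range(0,90,10)]
        for r in sorted(rs,key=lambda r:r.fun)[:3]: print(' jar sq',np.round(r.x[:2],1),round(np.degrees(r.x[2]),1),round(r.fun,2))
    # tall stuff near the jar and the path
    for z in(100,150,200):
        m=ok&(W[...,2]>z)&(W[...,2]<400)&(np.hypot(W[...,0]-527,W[...,1]-184.5)<170)&(np.hypot(W[...,0]-527,W[...,1]-184.5)>40)
        P=W[m]; 
        if len(P): k=np.argsort(np.hypot(P[:,0]-527,P[:,1]-184.5))[:200]; print(' near z>',z,len(P),'nearest',np.round(P[k[0]]),np.round(np.median(P,0)))
    m=ok&(W[...,1]<-100)&(W[...,1]>-750)&(W[...,0]>250)&(W[...,0]<900)&(W[...,2]>90)&(W[...,2]<500); P=W[m]; 
    if len(P): print(' right side max z',np.round(P[np.argmax(P[:,2])]),np.round(np.percentile(P,[2,98],0)))
E
python3 m2.py
```

```text
scene1.png s hist (array([  3,   0,   0,   0,   0,   0,  60, 144,  11,   0,   0,   0,   0,
         0,   0,   0,  13, 104, 150,   0]), array([-110, -100,  -90,  -80,  -70,  -60,  -50,  -40,  -30,  -20,  -10,
          0,   10,   20,   30,   40,   50,   60,   70,   80,   90]))
fixed 267 [501.9   4.4] [21.3 74.4] 76.42
slide 215 [475.6 -99.5] [19.3 72.9] 76.93
jar side pts 866
 jar sq [527.4 184.5] 108.5 0.74
 jar sq [527.4 184.5] 18.5 0.74
 jar sq [527.4 184.5] 18.5 0.74
 near z> 100 2377 nearest [605. 267. 208.] [616. 280. 167.]
 near z> 150 1475 nearest [605. 267. 208.] [625. 268. 194.]
 near z> 200 636 nearest [605. 267. 208.] [627. 266. 212.]
 right side max z [ 817. -266.  308.] [[ 342. -603.   91.]
 [ 854. -124.  268.]]
top1.png s hist (array([  1,   0,   0,   0,   0,   0, 105, 138,   7,   0,   0,   0,   0,
         0,   0,   0,  25, 137, 123,   0]), array([-110, -100,  -90,  -80,  -70,  -60,  -50,  -40,  -30,  -20,  -10,
          0,   10,   20,   30,   40,   50,   60,   70,   80,   90]))
fixed 285 [503.2   3.1] [20.5 73.5] 76.15
slide 250 [ 477.7 -100.8] [18.  72.7] 76.06
jar side pts 159
 jar sq [528.  184.6] 18.7 0.51
 jar sq [528.  184.6] 18.7 0.51
 jar sq [528.  184.6] 18.7 0.51
 near z> 100 1067 nearest [597. 272. 214.] [620. 270. 166.]
 near z> 150 619 nearest [597. 272. 214.] [620. 270. 209.]
 near z> 200 369 nearest [597. 272. 214.] [615. 274. 215.]
 right side max z [ 822. -268.  312.] [[ 260. -611.   91.]
 [ 855. -134.  245.]]
```

The clamp's +x axis points at 76.2° and its origin is at (485.7, -63.3). The jar is at (527.5, 184.5) with yaw 18.6° mod 90, and its lid top measures about 99 mm, which agrees with the 98 mm given. The rose bottle is 110 mm away, so there's room for the gripper. Starting to move.

```bash
python3 -m pendant '[[[2.03,4.38,0],[0,0,0.45],8.54],[[2.03,4.38,0],[0,0,0.45],8.54],[[2.03,4.38,0],[0,0,0.45],8.54],[[2.03,4.38,0],[0,0,0.45],8.54],[[2.03,4.38,0],[0,0,0.45],8.54],[[2.03,4.38,0],[0,0,0.45],8.54],[[2.03,4.38,0],[0,0,0.45],8.54],[[2.03,4.38,0],[0,0,0.45],8.54]]' 60
python3 -m pendant '[[[2.03,4.38,0],[0,0,0],8.54],[[2.03,4.38,0],[0,0,0],8.54],[[2.03,4.38,0],[0,0,0],8.54],[[2.03,4.38,0],[0,0,0],8.54],[[2.03,4.38,0],[0,0,0],8.54],[[2.03,4.38,0],[0,0,0],8.54],[[2.03,4.38,0],[0,0,0],8.54],[[2.03,4.38,0],[0,0,0],8.54]]'
python3 -m pendant '[[[2.03,4.38,0],[0,0,0],8.54],[[2.03,4.38,0],[0,0,0],8.54],[[0,0,0],[0,0,0],8.54],[[0,0,0],[0,0,0],8.54]]'
```

```text
clock: 0.9
tcp_pos: [324.3, -251.3, 230.9]
orientation: [-0.0, 0.987, 0.161, 0.0]
force: [1.1, -0.3, 0.6]
finger_gap: 1.004
grip_force: 0.0
clock: 1.7
tcp_pos: [486.7, 99.2, 231.0]
orientation: [0.0, 0.987, 0.162, -0.0]
force: [0.0, 0.1, 0.8]
finger_gap: 1.0
grip_force: 0.0
clock: 2.1
tcp_pos: [526.7, 185.4, 230.3]
orientation: [0.0, 0.987, 0.163, -0.001]
force: [0.4, -0.4, -0.1]
finger_gap: 0.999
grip_force: 0.0
```

```bash
python3 -m pendant '[[[0,0,-4],[0,0,0],8.54],[[0,0,-4],[0,0,0],8.54],[[0,0,-4],[0,0,0],8.54],[[0,0,-2],[0,0,0],8.54],[[0,0,-2],[0,0,0],8.54],[[0,0,0],[0,0,0],8.54],[[0,0,0],[0,0,0],8.54]]'
python3 -m pendant '[[[0,0,0],[0,0,0],5],[[0,0,0],[0,0,0],5],[[0,0,0],[0,0,0],5],[[0,0,0],[0,0,0],5],[[0,0,0],[0,0,0],5],[[0,0,0],[0,0,0],5],[[0,0,0],[0,0,0],5],[[0,0,0],[0,0,0],5]]' 60
python3 - <<'E'
from h import *
c=cap("scene","g.png"); cv2.imwrite("pics/g2.png",cv2.resize(c["frame"][200:400,180:420],None,fx=3,fy=3))
E
```

```text
clock: 2.8
tcp_pos: [526.7, 183.5, 71.4]
orientation: [0.0, 0.987, 0.161, -0.0]
force: [0.3, -0.7, -0.1]
finger_gap: 0.998
grip_force: 0.0
clock: 3.6
tcp_pos: [528.6, 184.8, 73.6]
orientation: [0.0, 0.987, 0.162, 0.001]
force: [-1.5, -0.8, 5.7]
finger_gap: 0.688
grip_force: 63.1
```

View pics/g2.png

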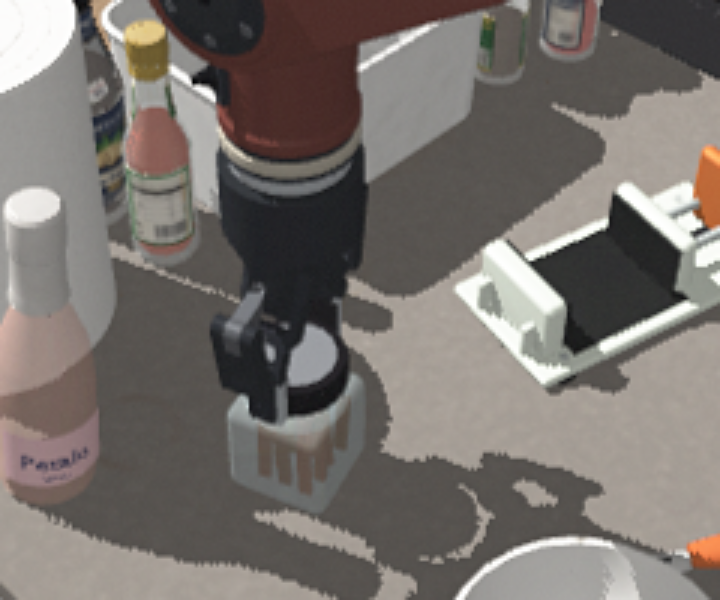

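The fingers sit on the lid from both sides at about (290,380) of the crop, and the jar stands upright and undisturbed. I'll lift it and carry it to the clamp.

```bash
python3 -m pendant '[[[0,0,0],[0,0,0],5],[[0,0,2],[0,0,0],5],[[0,0,3],[0,0,0],5],[[0,0,3],[0,0,0],5],[[0,0,1],[0,0,0],5],[[0,0,0],[0,0,0],5]]' 90
python3 -m pendant '[[[-0.3,-1.88,0],[0,0,-2.7],5],[[-0.605,-3.78,0],[0,0,-5.4],5],[[-0.605,-3.78,0],[0,0,-5.4],5],[[-0.605,-3.78,0],[0,0,-5.4],5],[[-0.605,-3.78,0],[0,0,-5.4],5],[[-0.605,-3.78,0],[0,0,-5.4],5],[[-0.3,-1.88,0],[0,0,-2.7],5],[[0,0,0],[0,0,0],5]]'
python3 -m pendant '[[[0,0,0],[0,0,0],5],[[0,0,0],[0,0,0],5],[[0,0,0],[0,0,0],5]]'
python3 - <<'E'
from h import *
c=cap("scene","p.png"); cv2.imwrite("pics/p2.png",cv2.resize(c["frame"][190:350,300:460],None,fx=3.5,fy=3.5))
s=monitor.read_state();print(s["force"],s["torque"])
E
```

```text
clock: 4.25
tcp_pos: [528.4, 185.0, 163.0]
orientation: [-0.0, 0.987, 0.162, 0.002]
force: [0.2, -0.1, -4.0]
finger_gap: 0.679
grip_force: 97.8
clock: 5.05
tcp_pos: [488.8, -43.9, 158.8]
orientation: [0.0, 0.993, -0.122, -0.002]
force: [-0.1, 0.7, -3.2]
finger_gap: 0.68
grip_force: 98.0
clock: 5.35
tcp_pos: [490.7, -40.8, 160.7]
orientation: [-0.0, 0.993, -0.119, -0.001]
force: [-0.2, 0.8, -4.3]
finger_gap: 0.68
grip_force: 98.0
[-0.12422695 -0.15480772 -3.70437744] [ 0.00247539 -0.01690516 -0.06690733]
```

View pics/p2.png

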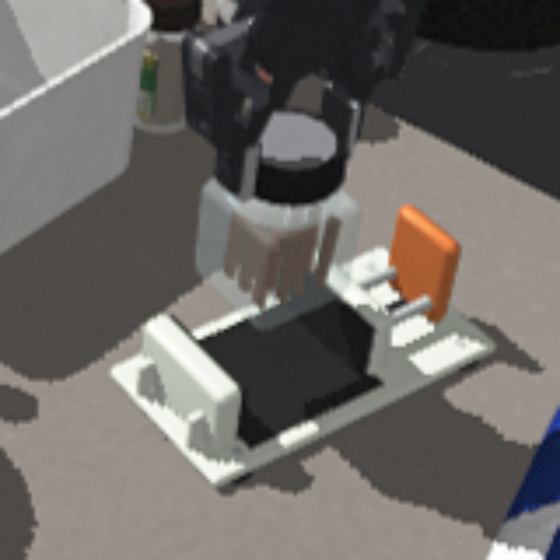

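The jar hangs upright from the lid above the gap. I'll check its actual pose before lowering.

```bash
cat > jar.py <<'E'
from h import *
from scipy.optimize import minimize
def jarfit(c,x,y,yaw,z0,zl=15,zh=60):
    W=cloud(c); P=W[~np.isnan(W).any(-1)]
    P=P[(np.hypot(P[:,0]-x,P[:,1]-y)<48)&(P[:,2]>z0+zl)&(P[:,2]<z0+zh)]
    f=lambda p:np.mean(np.minimum(np.min(np.abs(np.abs((P[:,:2]-p[:2])@np.array([[np.cos(p[2]),-np.sin(p[2])],[np.sin(p[2]),np.cos(p[2])]]))-32),axis=1),6))
    r=min((minimize(f,[x,y,np.radians(yaw+t)],method='Nelder-Mead',options=dict(maxiter=2000)) for t in(-10,0,10)),key=lambda r:r.fun)
    print('jar',len(P),np.round(r.x[:2],1),'yaw',round(np.degrees(r.x[2]),1),'res',round(r.fun,2))
E
python3 - <<'E'
from jar import *
for n in("scene",): 
  c=load("p.png"); jarfit(c,491,-41.5,-13.8,89); jarfit(c,491,-41.5,-13.8,89,15,35);
  W=cloud(c);P=W[~np.isnan(W).any(-1)];P=P[np.hypot(P[:,0]-491,P[:,1]+41.5)<45];print(np.histogram(P[:,2],np.arange(0,230,10)))
E
```

```text
jar 870 [489.2 -41.3] yaw -14.3 res 0.87
jar 352 [489.2 -41.2] yaw -14.2 res 0.75
(array([516, 244,   0,   0,   7,  40,   0,   0,  17, 148, 177, 181, 186,
       186, 248, 251,  65, 168, 540, 103,  85, 114]), array([  0,  10,  20,  30,  40,  50,  60,  70,  80,  90, 100, 110, 120,
       130, 140, 150, 160, 170, 180, 190, 200, 210, 220]))
```

```bash
python3 -m pendant '[[[0,0,-2],[0,0,0],5],[[0,0,-2],[0,0,0],5],[[0,0,-1.2],[0,0,0],5],[[0,0,0],[0,0,0],5],[[0,0,0],[0,0,0],5]]'
```

```text
clock: 5.9
tcp_pos: [491.1, -41.6, 109.4]
orientation: [-0.0, 0.993, -0.12, -0.0]
force: [0.4, -0.1, -3.9]
finger_gap: 0.68
grip_force: 98.0
```

```bash
python3 -m pendant '[[[0,0,-1.2],[0,0,0],5],[[0,0,-0.8],[0,0,0],5],[[0,0,-0.3],[0,0,0],5],[[0,0,0],[0,0,0],5]]'; python3 -m pendant '[[[0,0,-0.1],[0,0,0],5],[[0,0,-0.1],[0,0,0],5],[[0,0,0],[0,0,0],5]]';python3 -m pendant '[[[0,0,-0.1],[0,0,0],5],[[0,0,-0.1],[0,0,0],5],[[0,0,0],[0,0,0],5]]'
```

```text
clock: 6.3
tcp_pos: [490.1, -41.8, 85.4]
orientation: [-0.0, 0.993, -0.12, -0.001]
force: [0.0, 0.0, -3.9]
finger_gap: 0.683
grip_force: 98.0
clock: 6.6
tcp_pos: [491.1, -42.0, 84.5]
orientation: [0.0, 0.993, -0.12, 0.0]
force: [-0.3, -0.4, -3.8]
finger_gap: 0.68
grip_force: 98.0
clock: 6.9
tcp_pos: [491.5, -42.1, 84.0]
orientation: [0.0, 0.993, -0.12, 0.0]
force: [-3.3, 0.5, 5.1]
finger_gap: 0.676
grip_force: 99.4
```

The foot has touched the floor, with the force reversing at a TCP height of about 84 mm. I'll release, rise, and go behind the handle with the fingers shut.

```bash
python3 -m pendant '[[[0,0,0],[0,0,0],8.54],[[0,0,0],[0,0,0],8.54],[[0,0,0],[0,0,0],8.54],[[0,0,0],[0,0,0],8.54],[[0,0,0],[0,0,0],8.54],[[0,0,0],[0,0,0],8.54],[[0,0,2],[0,0,0],8.54],[[0,0,3],[0,0,0],8.54]]'
python3 -m pendant '[[[0,0,3],[0,0,0],8.54],[[-0.94,-3.81,0],[0,0,0],0],[[-0.94,-3.81,0],[0,0,0],0],[[-0.94,-3.81,0],[0,0,0],0],[[-0.94,-3.81,0],[0,0,0],0],[[0,0,0],[0,0,0],0],[[0,0,0],[0,0,0],0],[[0,0,0],[0,0,0],0]]'
python3 - <<'E'
from jar import *
c=cap("scene","r.png"); jarfit(c,491,-41.5,-13.8,10,30,60)
t=cap("top","rt.png"); W=cloud(t); P=W[~np.isnan(W).any(-1)]; P=P[(np.hypot(P[:,0]-491,P[:,1]+42)<45)&(P[:,2]>100)&(P[:,2]<118)]
print(len(P),np.median(P,0),cv2.minEnclosingCircle(P[:,:2].astype(np.float32)))
a=cv2.resize(c["frame"][190:350,300:460],None,fx=2.5,fy=2.5); b=cv2.resize(t["frame"][240:340,290:450],None,fx=2.5,fy=2.5)
o=np.zeros((400,800,3),np.uint8);o[:,:400]=a;o[:250,400:]=b;cv2.imwrite("pics/r2.png",o)
s=monitor.read_state();print(s["tcp_pos"],s["finger_gap"],s["q"])
E
```

```text
clock: 7.7
tcp_pos: [488.7, -41.4, 130.5]
orientation: [-0.0, 0.993, -0.12, -0.003]
force: [1.0, -0.4, -0.3]
finger_gap: 0.999
grip_force: 0.0
clock: 8.5
tcp_pos: [453.3, -193.5, 162.0]
orientation: [-0.0, 0.993, -0.12, -0.0]
force: [-0.3, -0.5, 0.7]
finger_gap: 0.002
grip_force: 0.0
jar 537 [490.5 -42.4] yaw -13.3 res 1.48
630 [490.27597272 -42.10346259 110.43451565] ((491.5543518066406, -42.3267707824707), 30.517595291137695)
[ 453.51025381 -193.12996813  162.13600122] 0.00041630440008702405 [-5.45274403e-01  6.91656708e-03  1.98136506e+00  3.27225626e-04
  1.15375843e+00  1.26459574e+00]
```

View pics/r2.png

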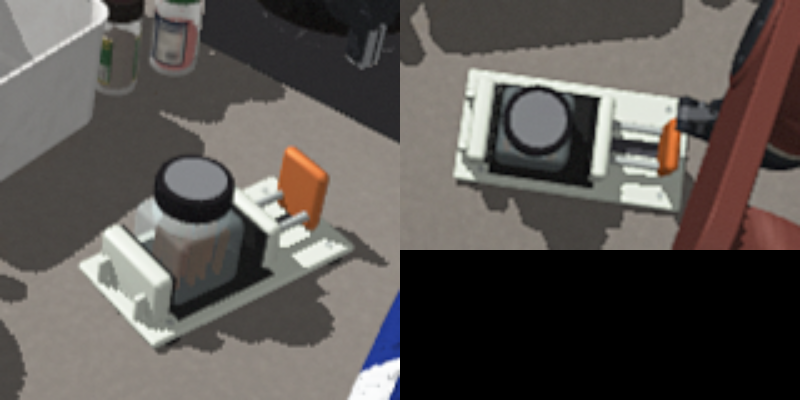

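The jar stands upright between the jaws, square to them. I'll lower behind the handle and push.

```bash
python3 -m pendant '[[[0,0,-4],[0,0,0],0],[[0,0,-4],[0,0,0],0],[[0,0,-4],[0,0,0],0],[[0,0,0],[0,0,0],0],[[0,0,0],[0,0,0],0]]'
python3 -m pendant '[[[0.12,0.49,0],[0,0,0],0],[[0.12,0.49,0],[0,0,0],0],[[0.12,0.49,0],[0,0,0],0],[[0.12,0.49,0],[0,0,0],0],[[0,0,0],[0,0,0],0]]'
python3 -m pendant '[[[0.12,0.49,0],[0,0,0],0],[[0.12,0.49,0],[0,0,0],0],[[0,0,0],[0,0,0],0]]'
```

```text
clock: 9.1
tcp_pos: [453.0, -193.2, 42.0]
orientation: [-0.0, 0.993, -0.119, -0.001]
force: [0.4, 0.3, 0.7]
finger_gap: 0.001
grip_force: 0.0
clock: 9.6
tcp_pos: [459.4, -177.5, 44.6]
orientation: [0.003, 0.993, -0.119, 0.002]
force: [-2.7, -8.3, 2.1]
finger_gap: -0.001
grip_force: 4.2
clock: 9.9
tcp_pos: [461.7, -168.4, 44.6]
orientation: [0.004, 0.993, -0.119, 0.002]
force: [-4.2, -9.6, 2.8]
finger_gap: 0.001
grip_force: 5.2
```

```bash
python3 -m pendant '[[[0.12,0.49,0],[0,0,0],0],[[0.05,0.2,0],[0,0,0],0],[[0,0,0],[0,0,0],0]]'
python3 -m pendant '[[[0.05,0.2,0],[0,0,0],0],[[0.05,0.2,0],[0,0,0],0],[[0,0,0],[0,0,0],0]]'
python3 -m pendant '[[[0.05,0.2,0],[0,0,0],0],[[0,0,0],[0,0,0],0]]'
```

```text
clock: 10.2
tcp_pos: [463.3, -161.7, 44.6]
orientation: [0.004, 0.993, -0.119, 0.002]
force: [-3.2, -11.3, 2.4]
finger_gap: 0.003
grip_force: 5.6
clock: 10.5
tcp_pos: [464.1, -158.5, 44.6]
orientation: [0.005, 0.993, -0.119, 0.001]
force: [-4.6, -11.8, 3.4]
finger_gap: -0.0
grip_force: 6.8
clock: 10.7
tcp_pos: [464.5, -156.9, 44.6]
orientation: [0.005, 0.993, -0.118, 0.001]
force: [-6.3, -13.9, 3.6]
finger_gap: -0.002
grip_force: 7.6
```

```bash
python3 -m pendant '[[[0.05,0.2,0],[0,0,0],0],[[0,0,0],[0,0,0],0]]'
python3 -m pendant '[[[0.05,0.2,0],[0,0,0],0],[[0,0,0],[0,0,0],0]]'
python3 - <<'E'
from jar import *
c=cap("scene","k.png"); jarfit(c,492.4,-36.1,-13.8,10,48,60)
E
```

```text
clock: 10.9
tcp_pos: [464.6, -156.9, 44.7]
orientation: [0.007, 0.993, -0.118, 0.001]
force: [-7.7, -21.3, 2.5]
finger_gap: 0.002
grip_force: 11.0
clock: 11.1
tcp_pos: [464.6, -156.9, 44.8]
orientation: [0.009, 0.993, -0.117, 0.001]
force: [-10.7, -28.0, 0.9]
finger_gap: 0.003
grip_force: 14.4
jar 215 [491.7 -37.9] yaw -13.2 res 0.89
```

The jaw stopped with about 30 N on it and the TCP unchanged over two 2 mm steps, so the jar is snug. I'll back off, rise and measure the lid.

```bash
python3 -m pendant '[[[-0.36,-1.46,0],[0,0,0],0],[[-0.6,-2.43,0],[0,0,0],0],[[0,0,4],[0,0,0],8.54],[[0,0,4],[0,0,0],8.54],[[0,0,4],[0,0,0],8.54],[[0,0,2],[0,0,0],8.54],[[0,0,0],[0,0,0],8.54],[[0,0,0],[0,0,0],8.54]]'
python3 - <<'E'
from jar import *
c=cap("scene","s.png"); jarfit(c,492.4,-36.1,-13.8,10,48,60)
t=cap("top","st.png")
for n,x in(("s",c),("t",t)):
  W=cloud(x); P=W[~np.isnan(W).any(-1)]; P=P[(np.hypot(P[:,0]-492,P[:,1]+37)<45)&(P[:,2]>100)&(P[:,2]<118)]
  print(n,len(P),np.median(P,0),cv2.minEnclosingCircle(P[:,:2].astype(np.float32)))
  W=W; hsv=cv2.cvtColor(x["frame"],cv2.COLOR_BGR2HSV); o=(hsv[...,0]<20)&(hsv[...,1]>150)&(W[...,2]>70)&(W[...,2]<80)&(W[...,0]>420)&(W[...,0]<520)&(W[...,1]>-180)&(W[...,1]<-90)
  P=W[o]; print('handle',len(P),np.median(P,0) if len(P) else '')
a=cv2.resize(c["frame"][190:350,300:460],None,fx=2.5,fy=2.5); b=cv2.resize(t["frame"][240:340,290:450],None,fx=2.5,fy=2.5)
o=np.zeros((400,800,3),np.uint8);o[:,:400]=a;o[:250,400:]=b;cv2.imwrite("pics/s2.png",o)
E
```

```text
clock: 11.95
tcp_pos: [455.4, -186.7, 183.0]
orientation: [0.0, 0.993, -0.12, 0.001]
force: [-0.1, 0.5, 0.0]
finger_gap: 0.991
grip_force: 0.0
jar 214 [491.8 -37.8] yaw -14.0 res 0.85
s 604 [488.00800191 -32.97898977 108.52000218] ((490.8815002441406, -36.66992950439453), 31.31873893737793)
handle 66 [ 466.08573302 -135.56458417   71.99120742]
t 635 [491.5187282 -37.156021  110.551501 ] ((492.2477111816406, -37.600135803222656), 30.422842025756836)
handle 73 [ 466.61154491 -136.10374859   73.56547847]
```

View pics/s2.png

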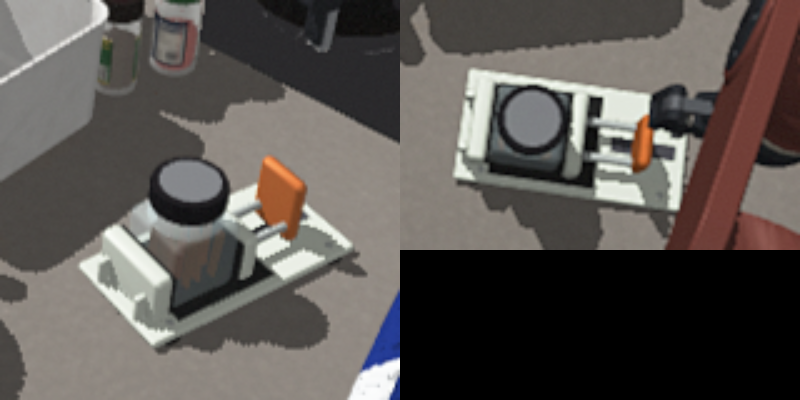

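The jar is clamped between both jaws, and the handle has travelled 23.8 mm of the expected 24. I'll go back over the lid at (491.7, -37.3).

```bash
python3 -m pendant '[[[0.914,3.74,0],[0,0,0],8.54],[[0.914,3.74,0],[0,0,0],8.54],[[0.914,3.74,0],[0,0,0],8.54],[[0.914,3.74,0],[0,0,0],8.54],[[0,0,0],[0,0,0],8.54],[[0,0,0],[0,0,0],8.54],[[0,0,0],[0,0,0],8.54]]'
python3 -m pendant '[[[0,0,-4],[0,0,0],8.54],[[0,0,-4],[0,0,0],8.54],[[0,0,-1],[0,0,0],8.54],[[0,0,-0.7],[0,0,0],8.54],[[0,0,0],[0,0,0],8.54],[[0,0,0],[0,0,0],8.54]]'
python3 -m pendant '[[[0,0,0],[0,0,0],5],[[0,0,0],[0,0,0],5],[[0,0,0],[0,0,0],5],[[0,0,0],[0,0,0],5],[[0,0,0],[0,0,0],5],[[0,0,0],[0,0,0],5],[[0,0,0],[0,0,0],5],[[0,0,0],[0,0,0],5]]' 100
```

```text
clock: 12.75
tcp_pos: [490.8, -37.8, 181.1]
orientation: [0.0, 0.993, -0.12, -0.001]
force: [0.1, -0.1, 1.3]
finger_gap: 1.002
grip_force: 0.0
clock: 13.35
tcp_pos: [493.2, -38.0, 87.0]
orientation: [0.0, 0.993, -0.12, 0.002]
force: [-0.0, 1.0, -0.0]
finger_gap: 0.998
grip_force: 0.0
clock: 14.15
tcp_pos: [493.0, -37.5, 87.6]
orientation: [0.0, 0.993, -0.12, 0.001]
force: [-1.9, 0.8, 5.9]
finger_gap: 0.674
grip_force: 104.8
```

```bash
cat > st.py <<'E'
from h import *
s=monitor.read_state(); q=np.array(s["orientation"]); print('yaw',round(np.degrees(2*np.arctan2(q[2],q[1])),1),'tq',np.round(s["torque"],2),'F',np.round(s["force"],1),'tilt',np.round(np.degrees(2*q[[0,3]]),2),'z',round(s["tcp_pos"][2],1))
E
python3 -m pendant '[[[0,0,-0.2],[0,0,0],5],[[0,0,-0.1],[0,0,4],5],[[0,0,0],[0,0,4],5],[[0,0,0],[0,0,0],5]]' 110; python3 st.py
python3 -m pendant '[[[0,0,0],[0,0,4],5],[[0,0,0],[0,0,4],5],[[0,0,0],[0,0,0],5]]'; python3 st.py
python3 - <<'E'
from jar import *
jarfit(cap("scene","u.png"),492.4,-36.1,-13.8,10,48,60)
E
```

```text
clock: 14.55
tcp_pos: [494.4, -37.7, 86.8]
orientation: [0.0, 0.999, -0.05, 0.002]
force: [-4.8, 0.2, 17.3]
finger_gap: 0.669
grip_force: 115.5
yaw -5.7 tq [0.23 0.74 0.12] F [-4.8  0.2 17.3] tilt [0.04 0.26] z 86.8
clock: 14.85
tcp_pos: [494.9, -37.3, 86.9]
orientation: [0.0, 1.0, 0.02, 0.003]
force: [-3.8, 2.2, 16.2]
finger_gap: 0.675
grip_force: 115.5
yaw 2.3 tq [0.43 0.58 0.04] F [-3.8  2.2 16.2] tilt [0.02 0.34] z 86.9
jar 202 [491.7 -37.8] yaw -14.4 res 0.84
```

```bash
python3 -m pendant '[[[-0.1,0,0.1],[0,0,4],5],[[-0.1,0,0],[0,0,4],5],[[0,0,0.1],[0,0,4],5],[[0,0,0],[0,0,4],5],[[0,0,0.1],[0,0,4],5],[[0,0,0],[0,0,4],5],[[0,0,0],[0,0,0],5]]'; python3 st.py
python3 -m pendant '[[[0,0,0.1],[0,0,4],5],[[0,0,0],[0,0,4],5],[[0,0,0],[0,0,4],5],[[0,0,0],[0,0,4],5],[[0,0,0],[0,0,4],5],[[0,0,0],[0,0,2],5],[[0,0,0],[0,0,0],5]]'; python3 st.py
python3 - <<'E'
from jar import *
jarfit(cap("scene","u2.png"),492.4,-36.1,-13.8,10,48,60)
E
```

```text
clock: 15.6
tcp_pos: [493.9, -37.7, 89.2]
orientation: [0.001, 0.974, 0.227, 0.004]
force: [1.1, 1.5, 8.5]
finger_gap: 0.671
grip_force: 116.3
yaw 26.3 tq [ 0.21 -0.09 -0.03] F [1.1 1.5 8.5] tilt [0.17 0.48] z 89.2
clock: 16.3
tcp_pos: [492.9, -37.5, 89.4]
orientation: [0.002, 0.913, 0.409, 0.003]
force: [1.3, 1.3, 6.5]
finger_gap: 0.674
grip_force: 116.7
yaw 48.2 tq [ 0.27 -0.12 -0.  ] F [1.3 1.3 6.5] tilt [0.19 0.35] z 89.4
jar 209 [491.5 -37.8] yaw -13.9 res 0.93
```

```bash
python3 -m pendant '[[[0,0,0.1],[0,0,3],5],[[0,0,0.1],[0,0,3],5],[[0,0,0],[0,0,0],5]]'; python3 st.py
python3 -m pendant '[[[0,0,0.15],[0,0,0],5],[[0,0,0.15],[0,0,0],5],[[0,0,0],[0,0,0],5]]'; python3 st.py
python3 -m pendant '[[[0,0,0.2],[0,0,0],5],[[0,0,0],[0,0,0],5]]'; python3 st.py
```

```text
clock: 16.65
tcp_pos: [491.2, -37.4, 89.5]
orientation: [0.001, 0.89, 0.456, 0.001]
force: [1.5, 0.1, 0.5]
finger_gap: 0.67
grip_force: 116.9
yaw 54.2 tq [ 0.1  -0.31  0.03] F [1.5 0.1 0.5] tilt [0.12 0.17] z 89.5
clock: 16.95
tcp_pos: [489.7, -37.3, 91.4]
orientation: [0.0, 0.89, 0.455, 0.0]
force: [0.8, 0.3, -0.3]
finger_gap: 0.672
grip_force: 117.0
yaw 54.2 tq [ 0.04 -0.23 -0.02] F [ 0.8  0.3 -0.3] tilt [0.   0.01] z 91.4
clock: 17.15
tcp_pos: [489.6, -37.3, 93.4]
orientation: [-0.0, 0.89, 0.455, -0.0]
force: [1.1, 0.6, -0.8]
finger_gap: 0.67
grip_force: 117.0
yaw 54.2 tq [ 0.01 -0.16 -0.04] F [ 1.1  0.6 -0.8] tilt [-0.01 -0.01] z 93.4
```

The lid is free: the only load left is its 0.8 N weight. I'll lift it to about 2 cm over the mouth, then check the centring.

```bash
python3 -m pendant '[[[0,0,0.5],[0,0,0],5],[[0,0,1],[0,0,0],5],[[0.1,0,1],[0,0,0],5],[[0.1,0,0.5],[0,0,0],5],[[0,0,0],[0,0,0],5],[[0,0,0],[0,0,0],5]]'; python3 st.py
python3 - <<'E'
from jar import *
c=cap("scene","f.png"); jarfit(c,492,-37,-13.8,10,48,60)
t=cap("top","ft.png")
for n,x in(("s",c),("t",t)):
  W=cloud(x); P=W[~np.isnan(W).any(-1)]; P=P[(np.hypot(P[:,0]-492,P[:,1]+37)<45)]
  print(n,np.histogram(P[:,2],np.arange(90,160,5)))
b=cv2.resize(c["frame"][170:330,310:470],None,fx=3.7,fy=3.7); cv2.imwrite("pics/f2.png",b)
E
```

```text
clock: 17.75
tcp_pos: [491.8, -37.3, 123.6]
orientation: [0.0, 0.89, 0.456, 0.0]
force: [0.5, -0.5, -0.7]
finger_gap: 0.669
grip_force: 117.3
yaw 54.2 tq [0.   0.02 0.03] F [ 0.5 -0.5 -0.7] tilt [0.01 0.01] z 123.6
jar 214 [491.6 -37.8] yaw -14.0 res 0.85
s (array([ 49,  63,  54,   0,   0,   0,   2,  40,  57,  64, 256, 100,  41]), array([ 90,  95, 100, 105, 110, 115, 120, 125, 130, 135, 140, 145, 150,
       155]))
t (array([ 0,  0,  0,  0,  0,  0,  0,  2,  4,  3,  5, 12,  0]), array([ 90,  95, 100, 105, 110, 115, 120, 125, 130, 135, 140, 145, 150,
       155]))
```

View pics/f2.png

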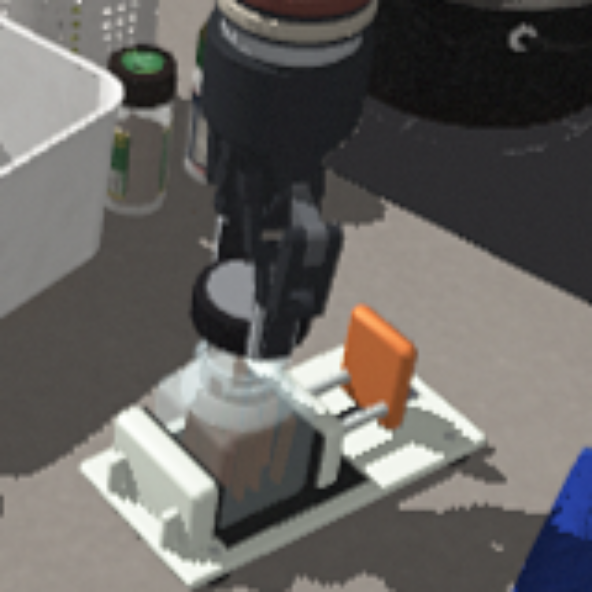

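The lid is held level above the open mouth, with its left edge at (195,310) and the rim just below it. The jar is upright and clamped. One numeric check of the centring, using the lid's side points:

```bash
python3 - <<'E'
from h import *
from scipy.optimize import least_squares
c=load("f.png"); W=cloud(c); hsv=cv2.cvtColor(c["frame"],cv2.COLOR_BGR2HSV)
P=W[~np.isnan(W).any(-1)]; P=P[np.hypot(P[:,0]-492,P[:,1]+37)<45]
for lo,hi in((126,139),):
    S=P[(P[:,2]>lo)&(P[:,2]<hi)]
    r=least_squares(lambda p:np.hypot(S[:,0]-p[0],S[:,1]-p[1])-30,[492,-37],loss='soft_l1'); print('lid',len(S),r.x,np.median(abs(r.fun)))
T=P[(P[:,2]>141)&(P[:,2]<148)]; r=cv2.minEnclosingCircle(T[:,:2].astype(np.float32)); print('top',len(T),np.median(T,0),r)
# level: plane fit of top
A=np.c_[T[:,:2]-T[:,:2].mean(0),np.ones(len(T))]; print('slope deg',np.degrees(np.linalg.lstsq(A,T[:,2],rcond=None)[0][:2]))
N=P[(P[:,2]>92)&(P[:,2]<104)]; r=least_squares(lambda p:np.hypot(N[:,0]-p[0],N[:,1]-p[1])-22,[492,-37],loss='soft_l1'); print('neck',len(N),r.x,np.median(abs(r.fun)),N[:,2].max())
# bystanders unchanged?
a=load("scene1.png")["frame"].astype(int); d=np.abs(a-c["frame"]).max(-1)
for n,(u0,v0,u1,v1) in dict(rose=(175,262,216,368),sauce=(218,205,246,290),pep=(338,180,358,228),pap=(360,174,384,220)).items(): print(n,d[v0:v1,u0:u1].mean().round(1))
print(monitor.read_state()["clock"])
E
```

```text
lid 142 [488.70761266 -36.69902901] 1.3653138184171958
top 325 [497.71018216 -24.11553203 144.12025496] ((489.3190612792969, -32.170196533203125), 39.753326416015625)
slope deg [-0.84675248 -1.6851297 ]
neck 149 [491.21060992 -37.58197819] 1.0355259865667108 103.8873784643805
rose 13.0
sauce 9.9
pep 7.6
pap 44.9
17.85
```

The lid sits about 2 mm short in x, with its edge 20 mm above the mouth. The image change at the paprika jar is just the gripper in front of it. A small correction, then hand in.

```bash
python3 -m pendant '[[[0.2,-0.05,0],[0,0,0],5],[[0,0,0],[0,0,0],5],[[0,0,0],[0,0,0],5],[[0,0,0],[0,0,0],5]]'; python3 st.py; python3 -c "
from cell import ctrl
print(ctrl.sign_off())"
```

```text
clock: 18.25
tcp_pos: [493.6, -37.8, 123.1]
orientation: [-0.0, 0.89, 0.456, -0.0]
force: [0.1, -0.0, -1.2]
finger_gap: 0.673
grip_force: 117.3
yaw 54.2 tq [ 0.02 -0.05  0.02] F [ 0.1 -0.  -1.2] tilt [-0.02 -0.02] z 123.1
the job is handed in; nothing more can be done
None
```

I handed the job in at 18.25 s: the jar is upright and clamped snugly, and its lid, unscrewed by about 68°, is held level roughly 2 cm above the mouth and centred to within a few millimetres; no verdict came back.

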